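Complete the row of dropper bottles on the desk shelf

TASK

Pick up the two smaller amber dropper bottles from the desk and add them to the row that the big one begins on the low shelf: the three side by side in order of size (big, medium, small), no more than a centimetre between neighbours, all upright and pushed back against the shelf's rear ledge. Keep the bottles upright all the time, leave the big bottle in its place at the end of the shelf, and do not disturb the carton on the shelf or the jar, test cassette and pen on the desk.

Things in the scene. Friction and masses are not known exactly. Their poses are not given: they have to be found in the camera images.
- shelf: low fixed wooden desk shelf, 115 mm deep (its x, -60 to +55 mm), 380 mm long (its y), top 50 mm above the desk. Origin: on the desk under its middle. Along the rear (+x, away from the robot) a ledge 10 mm thick rises 10 mm above the top; its inner face (towards the robot) is at x = +45 mm. No walls at front or ends. May be turned a little
- bottle_big: the big amber dropper bottle, paper label, black dropper cap: round body 45 mm in diameter up to 64 mm high, then a shoulder, then the cap (24 mm in diameter, tapering at the tip) from 72 to 96 mm. Origin: centre of its underside, z up along the bottle. Stands already on the shelf at the ledge, at its left or right end, about 130 g
- bottle_medium: the medium amber dropper bottle, paper label, black dropper cap: round body 38 mm in diameter up to 54 mm high, then a shoulder, then the cap (22 mm in diameter, tapering at the tip) from 61 to 81 mm. Origin: centre of its underside, z up along the bottle. Starts standing on the desk, about 75 g
- bottle_small: the small amber dropper bottle, paper label, black dropper cap: round body 32 mm in diameter up to 42 mm high, then a shoulder, then the cap (20 mm in diameter, tapering at the tip) from 48 to 66 mm. Origin: centre of its underside, z up along the bottle. Starts standing on the desk, about 40 g
- end_carton: small white carton, 40 mm (x) by 56 mm (y) by 75 mm high, standing on the shelf at the other end from the big bottle; leave alone. Origin: centre of its underside
- jar: squat round specimen jar with a white lid, 60 mm in diameter, 50 mm high, standing on the desk; leave alone. Origin: centre of its underside
- cassette: white test cassette lying on the desk, 70 mm (x) by 21 mm (y) by 5 mm; leave alone. Origin: centre of its underside
- pen: pen lying on the desk along its x, about 139 mm long, 10 mm thick; leave alone. Origin: underside, near its middle
There are look-alikes about, which are no part of the job. What is shaped like the bottle_big but red is not meant.

How it is judged (in metres and radians):
At the end, for the whole second after the job is handed in: all three bottles stand on the shelf top, upright within 0.1 rad, at rest, each within 6 mm of touching the rear ledge; medium next to big and small next to medium with gaps of at most about 14 mm, the medium one between the other two; the big bottle within 15 mm of where it began (x of bottle_big in the frame of shelf above 0.0165 m and z of bottle_big in the frame of shelf between 0.045 and 0.056 m and angle between each of bottle_big, bottle_medium, bottle_small's own z axis and vertical below 0.1 rad and linear speed of each of bottle_big, bottle_medium, bottle_small below 0.02 m/s and x of bottle_medium in the frame of shelf above 0.02 m and z of bottle_medium in the frame of shelf between 0.045 and 0.056 m and x of bottle_small in the frame of shelf above 0.023 m and z of bottle_small in the frame of shelf between 0.045 and 0.056 m and horizontal distance between bottle_big and bottle_medium below 0.056 m and horizontal distance between bottle_medium and bottle_small below 0.049 m and horizontal distance between bottle_big and bottle_small above 0.068 m and distance of bottle_big from where it was at the start of the episode below 0.015 m).
It fails at once if the medium or the small bottle is tipped by more than 0.6 rad, or the big one by more than 0.3 rad (angle between any of bottle_medium, bottle_small's own z axis and vertical above 0.6 rad or angle between bottle_big's own z axis and vertical above 0.3 rad).
It fails at once if the carton on the shelf, the jar, the cassette or the pen is moved by more than 25 mm (distance of any of end_carton, jar, cassette, pen from where it was at the start of the episode above 0.025 m).
It also fails if it takes over 64 s, if anything falls off the work surface, if the arm or the gripper's body presses on something with over 40 N, if the wrist force passes 120 N, or if a joint passes its speed limit or range.

ROBOT

A 6-joint arm with a two-finger parallel gripper is mounted at the origin on the work surface. World frame = base frame: x ahead of the robot, y to its left, z up, the work surface at z = 0. Lengths are in mm, angles in rad, forces in N, time in s.
With the tool pointing down it reaches from about 275 to 825 mm from the base axis. Payload 4.9 kg.
Tool frame: the origin (TCP) lies midway between the tips of the shut fingers; the grasp point (between the pads) lies 19 mm behind it; z points along the fingers, y is the line along which they close (so a half turn about z gives the same grasp; the last joint's range is limited). The gripper opens to 85 mm and grips with 20 to 120 N. Pads are 22 mm wide; open, the fingers measure 114 mm over their backs; the gripper's body (76 mm by 85 mm) begins 54 mm behind the grasp point. The pads swing forward as they close: fully open they stand 13 mm farther back than shut.
Start: joints at [-1.277, 0.326, -0.193, 1.052, 0, 1.437], TCP at [228.192, -500.447, 231.281] pointing down, gripper open.
Joint ranges: [-2.65, 2.65], [-0.97, 1.79], [-1.3, 1.35], [-1.93, 2.1], [-1.47, 1.37], [-3.14, 3.14]. Speed limits (rad/s): [2.57, 2.57, 3.14, 3.14, 3.14, 3.14].

INTERFACE

Orientations are given as a 3x3 rotation matrix whose columns are the frame's x, y, z axes.
In Python, from workcell import ctrl gives the robot as it stands.
- The arm moves only by the tool step_arm, never from a script. Its argument "deltas" is a list that holds one entry, the list of rows, each a list of 7 numbers: the turn, a rotation vector about the world's x, y, z in units of 360 degrees (1.0 is 360 degrees), then the shift along the world's x, y, z in units of 0.25 m (1.0 is 0.25 m), then the opening, from 0 (shut) to 1 (fully open). In form: [[[rx, ry, rz, dx, dy, dz, hand], ...]]. A call has 1 to 8 rows; each row shifts and turns the commanded pose from where the row before left it; what a row does not reach is not made up. A row lasts 1/12 s, in which the tool goes at most 41.7 mm and 7.16 degrees, less where a joint would pass 70% of its speed; a pose out of reach is approached as far as the arm can. A call with a number of a shift or a turn outside -1 to 1 is refused whole. A call with a gripper value outside its range is refused whole. The fingers move at their own pace and stop on an object; "newtons" is the grip in N (left out, the last holds). Time passes only in rows, so rows that do not move let the fingers close. It gives the time, the measured TCP pose, the force, the opening and the grip force at its end, in the units of the state.
- ctrl.get_obs(): the state, without advancing time (a new reading comes with each control period).
- ctrl.camera(name): name is "scene" or "top" or "wrist"; returns a dict with "img" (384x512x3 uint8, red, green, blue), "fx", "fy", "cx", "cy" (pixels), "extrinsics" (4x4, takes a point from world to camera coordinates). Camera axes: x right, y down, z forward; pixel columns grow to the right and rows downward; lengths in mm; the calibration is good to about 2 mm. A picture is of the moment at which its call begins. There is no depth.
- ctrl.close_job(): hands the job in; it is judged then, once.
The state is a dict: "time_s": time; "qpos": joint angles; "joint_vel": joint speeds; "tau": joint torques, N m; "tcp_pos": TCP position; "ee_rot": TCP orientation; "contact_force": force on the tool from outside, world axes, zero at the start; "moment": the same for the moment, N m; "opening": finger opening in mm; "grasp_force": force on a finger pad.
Only numpy, scipy, OpenCV 4.12 (cv2) and the standard library are available. Lean on these libraries where they do the work, as an engineer would, in place of code of your own. Each camera call takes 0.05 s, during which the arm holds its last target. There are 200 camera calls.

## Working session

There is one attempt and no reset: what is moved stays moved. The work goes in short steps, Python scripts to look and compute and a tool call to move; the robot and the scene stay as the last step left them, time stands still between calls to the robot, and variables do not carry over. Pictures are saved under pics/ and viewed, at most 10 in all, crops included, and the job is handed in when it is done.

Besides the shell and the picture viewer there is one more tool, called after "Call:" as name(argument=value, ...), one argument or row to a line, values as JSON. step_arm: Moves the arm, as the interface text tells. Shifts and turns lie within -1 to 1; 1 stands for 0.25 m of shift or 360 degrees of turn. Its arguments: {"type":"object","properties":{"deltas":{"type":"array"},"newtons":{"type":"number"}},"required":["deltas"]}

```bash
mkdir -p pics; ls; cat > h.py <<'E'
import numpy as np, cv2
from workcell import ctrl
def shot(name,fn=None):
    c=ctrl.camera(name)
    if fn: cv2.imwrite('pics/'+fn,c['img'][:,:,::-1])
    return c
def ray(c,u,v):
    E=np.array(c['extrinsics']);R,t=E[:3,:3],E[:3,3]
    d=R.T@np.array([(u-c['cx'])/c['fx'],(v-c['cy'])/c['fy'],1.]);return -R.T@t,d/np.linalg.norm(d)
def atz(c,u,v,z):
    o,d=ray(c,u,v);return o+d*(z-o[2])/d[2]
def tri(*a):
    A=np.zeros((3,3));b=np.zeros(3);L=[]
    for c,u,v in a:
        o,d=ray(c,u,v);P=np.eye(3)-np.outer(d,d);A+=P;b+=P@o;L.append(P)
    x=np.linalg.solve(A,b);return x
def proj(c,p):
    E=np.array(c['extrinsics']);q=E[:3,:3]@np.array(p,float)+E[:3,3]
    return np.array([c['fx']*q[0]/q[2]+c['cx'],c['fy']*q[1]/q[2]+c['cy']])
E
python3 - <<'E'
from h import *
for n in('scene','top'):
    c=shot(n)
    cv2.imwrite(f'pics/{n}0.png',cv2.resize(c['img'][:,:,::-1],(800,600),interpolation=cv2.INTER_CUBIC))
    print(n,c['fx'],c['cx'],c['cy'],np.round(c['extrinsics'],3).tolist())
    import pickle;pickle.dump(c,open(f'{n}0.pkl','wb'))
print(ctrl.get_obs())
E
```

```text
pics
scene 390.4568775827494 257.885456386294 194.93913317942375 [[0.68, 0.733, -0.012, -376.87], [0.416, -0.399, -0.817, -160.139], [-0.603, 0.551, -0.577, 1282.317], [0.0, 0.0, 0.0, 1.0]]
top 366.0740199188018 252.9800917257334 192.43563076355363 [[-0.006, -1.0, 0.026, 15.532], [-0.981, 0.001, -0.195, 545.03], [0.195, -0.027, -0.98, 716.655], [0.0, 0.0, 0.0, 1.0]]
{'time_s': 0.1, 'qpos': array([-1.27719756e+00,  3.26847609e-01, -1.93503635e-01,  1.05200077e+00,
       -2.96837380e-05,  1.43659790e+00]), 'joint_vel': array([-4.20474683e-04, -1.53543484e-03,  3.05909950e-03,  5.48323503e-04,
       -7.34087143e-04,  5.39795147e-05]), 'tau': array([ 1.61898948e-03, -4.44238651e+01,  2.63038087e+01,  7.87990139e-03,
        8.81477888e-06, -5.58529649e-06]), 'tcp_pos': array([ 228.0247922 , -499.92008355,  230.58470657]), 'ee_rot': array([[ 9.09881862e-01,  4.14867168e-01, -4.78626984e-04],
       [ 4.14867406e-01, -9.09880675e-01,  1.48052457e-03],
       [ 1.78727592e-04, -1.54566919e-03, -9.99998789e-01]]), 'contact_force': array([-0.4104865 , -0.52356617, -0.02936416]), 'moment': array([-0.02909031, -0.0258266 ,  0.06755389]), 'grasp_force': 0.0, 'opening': 85.34195515963619}
```

View pics/scene0.png

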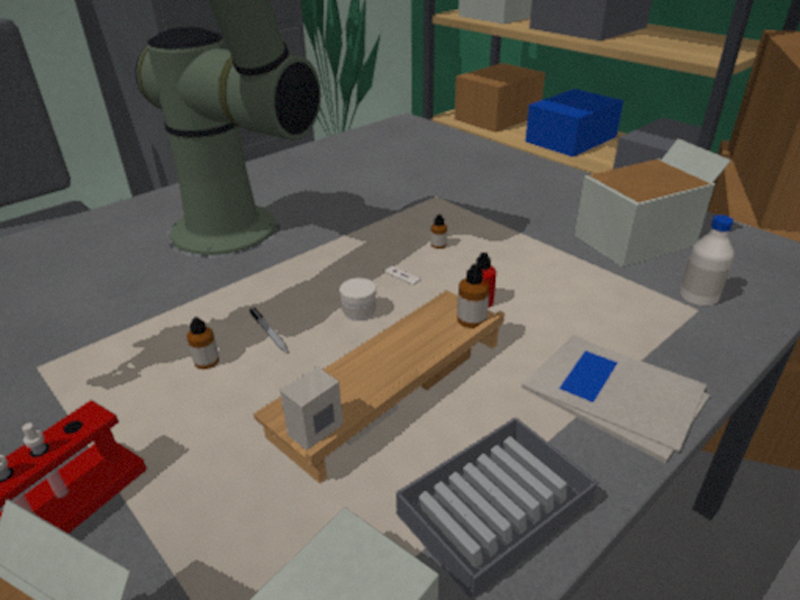

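View pics/top0.png

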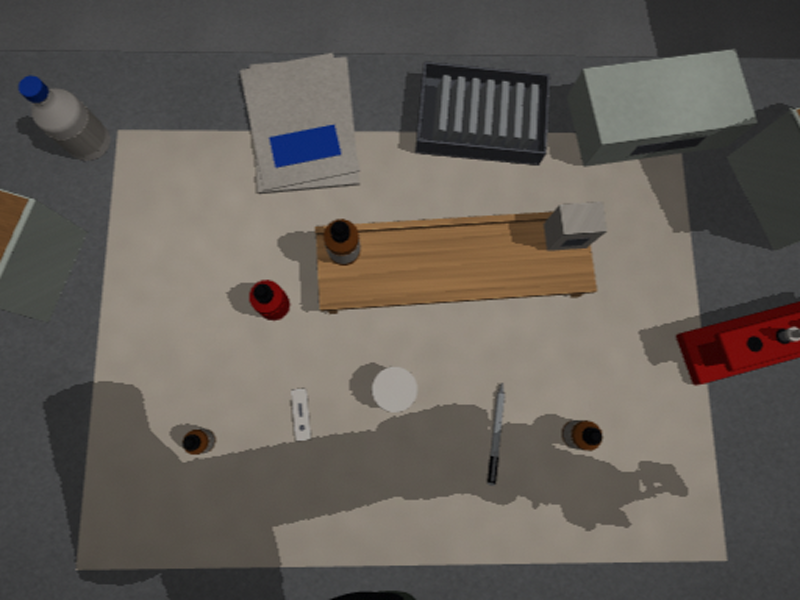

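The top image (800 px scale) shows the big amber bottle on the left end of the shelf at (341,240). The red look-alike is on the desk at (268,300), the medium amber at (587,436), the small amber at (195,441), the carton at (575,227), the jar at (394,389), the cassette at (301,414) and the pen at (497,433). In the scene image: big (473,297), red (486,280), medium (202,345), small (439,233).
Possible confusions: for the medium, the amber at (587,436) or the red at (268,300); for the small, the amber at (195,441). The description says amber, so I take the two amber desk bottles and check them in one crop.

```bash
python3 - <<'E'
from h import *
import pickle
S=pickle.load(open('scene0.pkl','rb'));T=pickle.load(open('top0.pkl','rb'))
k=1/1.5625
def crop(c,u,v,w,h,W,H): 
    u,v=int(u*k),int(v*k); return cv2.resize(c['img'][v-h:v+h,u-w:u+w,::-1],(W,H),interpolation=cv2.INTER_CUBIC)
r1=np.hstack([crop(S,202,342,20,20,260,260),crop(S,439,232,20,20,260,260),crop(S,476,290,20,20,260,260)])
r2=np.hstack([crop(T,587,436,20,20,260,260),crop(T,195,441,20,20,260,260),crop(T,341,240,20,20,260,260)])
cv2.imwrite('pics/crop0.png',np.vstack([r1,r2]))
def seg(c,u,v,kind,w=20):
    u,v=int(u*k),int(v*k);im=c['img'].astype(int)[v-w:v+w,u-w:u+w]
    R,G,B=im[...,0],im[...,1],im[...,2]
    m=(im.max(2)<45) if kind=='cap' else ((R>70)&(G<0.65*R)&(G>.25*R)&(B<0.4*R))
    n,l,st,ce=cv2.connectedComponentsWithStats(m.astype(np.uint8))
    i=1+np.argmax(st[1:,4]);return ce[i]+[u-w,v-w],st[i]+np.array([u-w,v-w,0,0,0])
for n,s,t in(('med',(200,328),(590,434)),('small',(439,222),(192,441)),('big',(474,273),(341,230))):
    a,sa=seg(S,*s,'cap',14);b,sb=seg(T,*t,'cap',14)
    print(n,a,sa,b,sb,tri((S,*a),(T,*b)).round(1),[atz(T,*b,z).round(1) for z in(58,72,86)])
E
```

```text
med [126.14666667 208.85333333] [122 204  10  10  75] [378.12 278.56] [372 273  13  12 125] [ 366.9 -235.1   66.7] [array([ 367. , -237.4,   58. ]), array([ 367.5, -232.4,   72. ]), array([ 368.1, -227.3,   86. ])]
small [280.63333333 140.86666667] [278 138   6   6  30] [122.27 282.84] [117 278  12  11 100] [362.  273.7  55.2] [array([362.3, 273.2,  58. ]), array([362.9, 268.7,  72. ]), array([363.5, 264.2,  86. ])]
big [305.75625 172.28125] [299 162  15  20 160] [217.07482993 148.02040816] [211 141  13  15 147] [617.1  86.4 137.6] [array([641.,  90.,  58.]), array([636.4,  88.9,  72. ]), array([631.8,  87.9,  86. ])]
```

View pics/crop0.png

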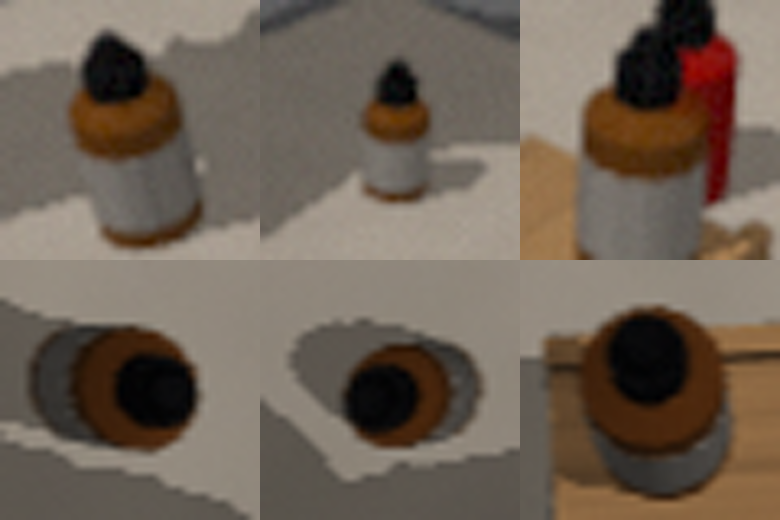

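The crop confirms the choice. The medium desk bottle (top-left) and the small desk bottle (top-middle) are both amber with a label. The amber big bottle is on the shelf at scene (473,297), and the red look-alike stands behind it. Next I measure the shelf.

```bash
python3 - <<'E'
from h import *
import pickle
S=pickle.load(open('scene0.pkl','rb'));T=pickle.load(open('top0.pkl','rb'))
a=cv2.resize(T['img'][125:205,195:390,::-1],(780,320),interpolation=cv2.INTER_CUBIC)
b=cv2.resize(S['img'][185:255+48,160:330,::-1],(404,280),interpolation=cv2.INTER_CUBIC)
b=cv2.copyMakeBorder(b,0,0,0,780-404,0)
cv2.imwrite('pics/shelf.png',np.vstack([a,b]))
print('big',tri((S,303.7,176.1),(T,217.07,148.02)), -np.array(T['extrinsics'])[:3,:3].T@np.array(T['extrinsics'])[:3,3])
E
```

```text
big [617.49088125  84.55110784 129.34277917] [394.92401314  34.45066368 808.54300227]
```

View pics/shelf.png

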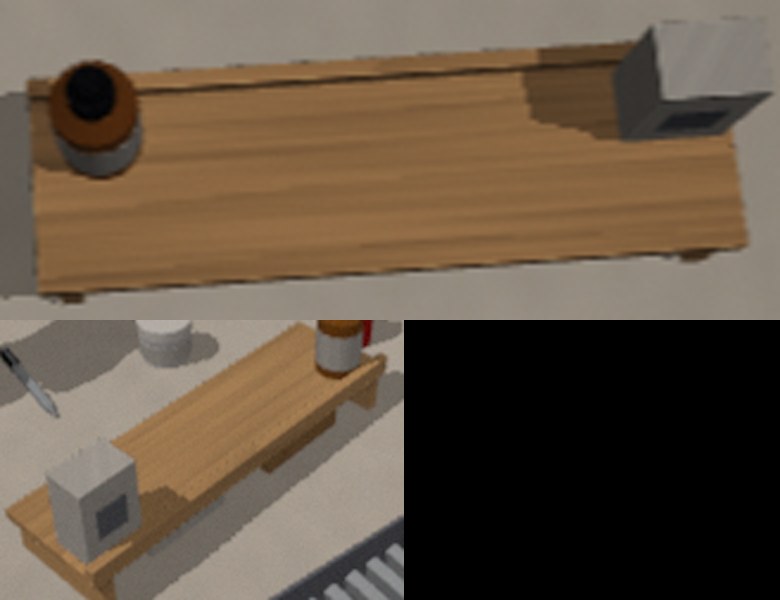

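The shelf crop shows the front top edge from (41,290) to (747,246), the ledge's inner foot from (137,94) to (612,68), and the ledge's left end at (28,82). I fit the shelf pose from these and check it in the scene view.

```bash
python3 - <<'E'
from h import *
import pickle
from scipy.optimize import least_squares
S=pickle.load(open('scene0.pkl','rb'));T=pickle.load(open('top0.pkl','rb'))
t=lambda u,v:np.array([195+(u+.5)/4-.5,125+(v+.5)/4-.5])
s=lambda u,v:np.array([160+u*170/404,185+(v-320)*118/280])
# (pixel, shelf point, use_u,use_v)
P=[(T,t(41,290),(-60,190,50)),(T,t(747,246),(-60,-190,50)),(T,t(29,82),(55,190,60)),(S,s(8,513),(-60,-190,50)),(S,s(303,325),(-60,190,50)),(S,s(385,361),(55,190,60)),(S,s(92,577),(55,-190,55))]
def W(q,p):
    c,n=np.cos(q[2]),np.sin(q[2]);return np.array([q[0]+c*p[0]-n*p[1],q[1]+n*p[0]+c*p[1],p[2]])
for sub in(P,P[:3],P[:2],P[3:]):
    f=lambda q:np.concatenate([proj(c,W(q,p))-u for c,u,p in sub])
    r=least_squares(f,[600,-30,0.05],x_scale=[1,1,.01]);print(r.x.round(3),r.fun.round(1))
    q=r.x
# free-height check of front corners by triangulation
print('tri front', tri((T,*P[0][1]),(S,*P[4][1])).round(1),tri((T,*P[1][1]),(S,*P[3][1])).round(1))
q=least_squares(lambda q:np.concatenate([proj(c,W(q,p))-u for c,u,p in P[:3]]),[600,-30,.05]).x
c,n=np.cos(q[2]),np.sin(q[2]);Ri=np.array([[c,n],[-n,c]])
for u,v in((137,94),(612,68)):print('ledge foot shelf x',Ri@(atz(T,*t(u,v),50)[:2]-q[:2]))
for z in(130,132,134):b=atz(T,217.07,148.02,z);print('big in shelf',z,b,Ri@(b[:2]-q[:2]))
E
```

```text
[ 6.08141e+02 -7.02960e+01  6.60000e-02] [-0.3  0.   1.  -0.7 -0.3 -1.7 -1.5 -1.5 -1.5 -1.6  1.5 -2.1  0.3  0.9]
[ 6.06577e+02 -6.99670e+01  6.70000e-02] [-0.4  0.8  0.9 -0.  -0.5 -0.9]
[ 6.0753e+02 -6.9692e+01  6.3000e-02] [-0.7  0.   0.7 -0.1]
[ 6.10263e+02 -7.11540e+01  6.20000e-02] [-1.4 -1.  -0.8 -1.1  2.2 -1.3  0.2  1.6]
tri front [537.8 116.5  45. ] [ 560.9 -262.6   45. ]
ledge foot shelf x [ 45.79938354 132.31758278]
ledge foot shelf x [  44.04765938 -127.62438788]
big in shelf 130 [617.41357666  84.6483893  130.        ] [ 21.0961903  153.55221471]
big in shelf 132 [616.75779048  84.50043191 132.        ] [ 20.43201513 153.44820385]
big in shelf 134 [616.10200429  84.35247452 134.        ] [ 19.76783997 153.34419299]
```

The pose fits agree: shelf at (607.5, -70), yaw 0.065, with the big bottle at shelf (21, 153). Targets in the shelf frame are medium (26, 107) and small (29, 68), with the fingers closing along shelf x. I move over the medium bottle first.

Call:
step_arm(
  deltas=[
    [[0,0,0.019,0.068,0.132,0,1],[0,0,0.019,0.068,0.132,0,1],[0,0,0.019,0.068,0.132,0,1],[0,0,0.019,0.068,0.132,0,1],[0,0,0.019,0.068,0.132,0,1],[0,0,0.019,0.068,0.132,0,1],[0,0,0.019,0.068,0.132,0,1],[0,0,0.019,0.068,0.132,0,1]],
  ],
  newtons=25,
)

```text
time_s: 0.77
tcp_pos: [364.4, -234.6, 231.1]
ee_rot: [[0.181, 0.983, -0.0], [0.983, -0.181, 0.0], [0.0, -0.0, -1.0]]
contact_force: [0.6, 0.7, 0.0]
opening: 85.4
grasp_force: 0.0
```

Call:
step_arm(
  deltas=[
    [[0,0,0.019,0,0,0,1],[0,0,0.019,0,0,0,1],[0,0,0,0,0,0,1]],
  ],
)

```text
time_s: 1.02
tcp_pos: [364.4, -235.4, 231.1]
ee_rot: [[-0.055, 0.998, -0.0], [0.998, 0.055, 0.0], [0.0, -0.0, -1.0]]
contact_force: [-0.3, 0.5, 1.1]
opening: 85.6
grasp_force: 0.0
```

```bash
python3 - <<'E'
from h import *
import pickle
c=shot('wrist','w1.png');pickle.dump(c,open('w1.pkl','wb'))
o=ctrl.get_obs();print(o['tcp_pos'],o['ee_rot'].round(3).tolist(),o['qpos'].round(2),o['time_s'])
for z in(0,55,67):print(proj(c,(367,-235,z)))
E
```

```text
[ 364.23161166 -235.96189425  231.13279843] [[-0.049, 0.999, -0.0], [0.999, 0.049, 0.0], [0.0, -0.0, -1.0]] [-0.75  0.11 -0.47  0.99 -0.    0.78] 1.0667
[260.18744735 157.35837765]
[260.50144274 168.93025284]
[260.58368005 171.96099775]
```

View pics/w1.png

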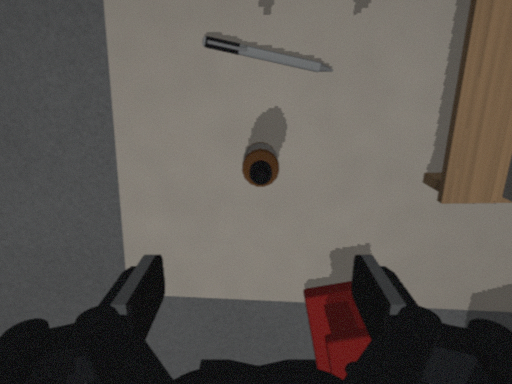

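The wrist view shows the medium bottle's cap at (260,173), against a predicted (260.6,172). The estimate (367,-235) holds. I tilt 10° so the gripper body clears the big bottle's cap when placing, then descend.

Call:
step_arm(
  deltas=[
    [[0.014,0,0,0.011,0.018,-0.13,1],[0.014,0,0,0,0,-0.13,1],[0,0,0,0,0,-0.14,1],[0,0,0,0,0,-0.14,1],[0,0,0,0,0,-0.14,1],[0,0,0,0,0,-0.1,1],[0,0,0,0,0,-0.056,1],[0,0,0,0,0,0,1]],
  ],
)

```text
time_s: 1.73
tcp_pos: [364.8, -230.7, 19.4]
ee_rot: [[-0.046, 0.999, -0.004], [0.983, 0.046, 0.179], [0.179, 0.004, -0.984]]
contact_force: [-0.1, -0.0, -0.7]
opening: 85.1
grasp_force: 0.0
```

Call:
step_arm(
  deltas=[
    [[0,0,0,0,0,0,0],[0,0,0,0,0,0,0],[0,0,0,0,0,0,0],[0,0,0,0,0,0,0],[0,0,0,0,0,0,0],[0,0,0,0,0,0,0],[0,0,0,0,0,0,0],[0,0,0,0,0,0,0]],
  ],
  newtons=25,
)

```text
time_s: 2.4
tcp_pos: [367.6, -232.9, 23.5]
ee_rot: [[-0.051, 0.999, 0.001], [0.984, 0.05, 0.173], [0.173, 0.01, -0.985]]
contact_force: [-0.1, -0.3, 6.2]
opening: 37.1
grasp_force: 24.8
```

Call:
step_arm(
  deltas=[
    [[0,0,0,0,0,0.05,0],[0,0,0,0,0,0.1,0],[0,0,0,0,0,0.12,0],[0,0,0,0,0,0.1,0],[0,0,0,0,0,0.054,0],[0,0,0,0.04,0.044,0,0],[0,0,0,0.08,0.09,0,0],[0,0,0,0.1,0.11,0,0]],
  ],
)

```text
time_s: 3.07
tcp_pos: [422.5, -171.7, 129.4]
ee_rot: [[-0.047, 0.999, 0.002], [0.984, 0.046, 0.173], [0.173, 0.01, -0.985]]
contact_force: [1.7, -0.6, -0.2]
opening: 37.1
grasp_force: 25.6
```

Call:
step_arm(
  deltas=[
    [[0,0,0,0.1,0.11,0,0],[0,0,0,0.1,0.11,0,0],[0,0,0,0.1,0.11,0,0],[0,0,0,0.1,0.11,0,0],[0,0,0,0.1,0.11,0,0],[0,0,0,0.1,0.11,0,0],[0,0,0,0.1,0.11,0,0],[0,0,0,0.05,0.05,0,0]],
  ],
)

```text
time_s: 3.73
tcp_pos: [611.9, 37.6, 129.1]
ee_rot: [[-0.054, 0.999, 0.002], [0.983, 0.053, 0.176], [0.176, 0.012, -0.984]]
contact_force: [0.3, -1.1, -0.7]
opening: 37.4
grasp_force: 25.6
```

Call:
step_arm(
  deltas=[
    [[0,0,0,0,0,0,0],[0,0,0,0,0,0,0]],
  ],
)

```text
time_s: 3.9
tcp_pos: [609.5, 34.9, 128.4]
ee_rot: [[-0.053, 0.999, -0.0], [0.983, 0.052, 0.175], [0.174, 0.009, -0.985]]
contact_force: [0.8, -0.2, -0.3]
opening: 36.9
grasp_force: 25.6
```

```bash
python3 - <<'E'
from h import *
o=ctrl.get_obs();print(o['tcp_pos'],o['ee_rot'].round(3).tolist(),o['contact_force'],o['opening'])
T=shot('top');S=shot('scene');W=shot('wrist')
a=cv2.resize(T['img'][115:215,190:330,::-1],(560,400),interpolation=cv2.INTER_CUBIC)
b=cv2.resize(S['img'][140:240,230:330,::-1],(240,240),interpolation=cv2.INTER_CUBIC)
w=cv2.resize(W['img'][:,:,::-1],(240,180))
cv2.imwrite('pics/p1.png',np.hstack([a,cv2.copyMakeBorder(np.vstack([b,w])[:400],0,0,0,0,0)]))if 0 else None
r=np.zeros((420,800,3),np.uint8);r[:400,:560]=a;r[:240,560:]=b;r[240:420,560:]=w
cv2.imwrite('pics/p1.png',r)
E
```

```text
[609.50680001  34.92282821 128.4316511 ] [[-0.053, 0.999, -0.0], [0.983, 0.052, 0.175], [0.174, 0.009, -0.985]] [ 0.81546372 -0.20387982 -0.32286171] 36.946677951082634
```

View pics/p1.png

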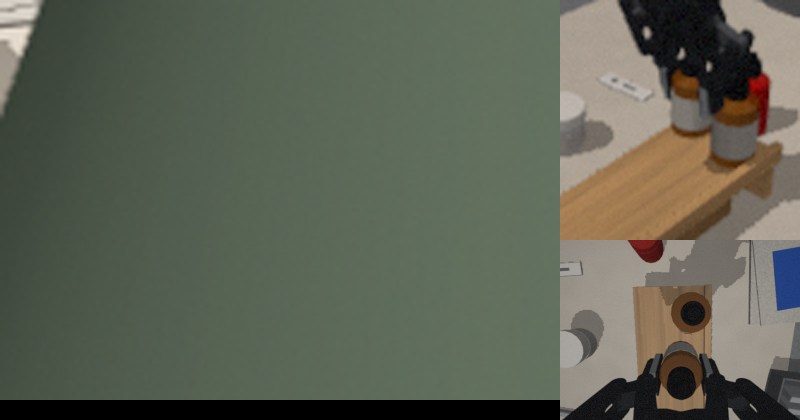

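The scene crop shows the medium bottle held upright over the shelf beside the big one; the top view is blocked by the arm. In the wrist inset the big bottle's cap is at (693,312) and the held bottle is near (681,370). I lower it just short of the ledge.

Call:
step_arm(
  deltas=[
    [[0,0,0,0.04,0.024,-0.04,0],[0,0,0,0,0,-0.07,0],[0,0,0,0,0,-0.06,0],[0,0,0,0,0,-0.03,0],[0,0,0,0,0,-0.008,0],[0,0,0,0,0,0,0],[0,0,0,0,0,0,0]],
  ],
)

```text
time_s: 4.63
tcp_pos: [619.7, 39.5, 77.0]
ee_rot: [[-0.05, 0.999, 0.001], [0.983, 0.049, 0.175], [0.175, 0.01, -0.985]]
contact_force: [0.8, -0.0, -0.3]
opening: 37.4
grasp_force: 25.6
```

Call:
step_arm(
  deltas=[
    [[0,0,0,0,0,-0.004,0],[0,0,0,0,0,0,0],[0,0,0,0,0,0,0]],
  ],
)

```text
time_s: 4.88
tcp_pos: [619.8, 40.0, 75.9]
ee_rot: [[-0.051, 0.999, 0.001], [0.983, 0.05, 0.175], [0.175, 0.01, -0.985]]
contact_force: [0.6, -0.3, -0.8]
opening: 36.9
grasp_force: 25.6
```

```bash
python3 - <<'E'
from h import *
import pickle
W=shot('wrist');pickle.dump(W,open('w2.pkl','wb'))
o=ctrl.get_obs();print(o['tcp_pos'],o['contact_force'],o['moment'])
for p in((616.7,84.5,146),(616.7,84.5,132),(616.7,84.5,120)):print(proj(W,p))
im=W['img'].astype(int);m=(im.max(2)<45).astype(np.uint8);n,l,st,ce=cv2.connectedComponentsWithStats(m)
for i in range(1,n):
    if st[i,4]>80:print(st[i],ce[i].round(1))
E
```

```text
[619.77939312  40.03480952  75.81261467] [ 0.11763089  0.56113748 -1.2316721 ] [-0.21228704  0.0175322   0.0128356 ]
[256.18110338 184.30600162]
[255.98944331 178.87576226]
[255.86300454 175.29341585]
[ 219  142   81   80 5002] [259.  181.6]
[    6   243   506   141 28096] [258.1 341.7]
[ 228  270   62   70 3420] [258.2 304.9]
```

Call:
step_arm(
  deltas=[
    [[0,0,0,0,0,-0.004,0],[0,0,0,0,0,0,0],[0,0,0,0,0,0,0]],
  ],
)

```text
time_s: 5.18
tcp_pos: [619.4, 40.1, 74.2]
ee_rot: [[-0.051, 0.999, -0.0], [0.983, 0.05, 0.175], [0.175, 0.009, -0.985]]
contact_force: [0.2, 0.4, -1.9]
opening: 37.2
grasp_force: 25.6
```

Call:
step_arm(
  deltas=[
    [[0,0,0,0.008,0,0,0],[0,0,0,0.008,0,0,0],[0,0,0,0,0,0,0],[0,0,0,0,0,0,0]],
  ],
)

```text
time_s: 5.52
tcp_pos: [623.7, 40.1, 74.3]
ee_rot: [[-0.051, 0.999, 0.0], [0.983, 0.05, 0.175], [0.175, 0.009, -0.985]]
contact_force: [0.3, 0.2, -0.9]
opening: 37.0
grasp_force: 25.6
```

Call:
step_arm(
  deltas=[
    [[0,0,0,0.006,0,0,0],[0,0,0,0,0,0,0],[0,0,0,0,0,0,0]],
  ],
)

```text
time_s: 5.77
tcp_pos: [625.0, 40.1, 74.2]
ee_rot: [[-0.051, 0.999, -0.0], [0.983, 0.05, 0.175], [0.175, 0.009, -0.985]]
contact_force: [-0.5, 0.4, -0.3]
opening: 37.2
grasp_force: 25.6
```

Call:
step_arm(
  deltas=[
    [[0,0,0,0.006,0,0,0],[0,0,0,0,0,0,0],[0,0,0,0,0,0,0]],
  ],
)

```text
time_s: 6.02
tcp_pos: [625.3, 40.1, 74.0]
ee_rot: [[-0.05, 0.999, -0.002], [0.983, 0.05, 0.175], [0.175, 0.007, -0.985]]
contact_force: [-4.4, -1.2, 2.2]
opening: 37.5
grasp_force: 25.9
```

Call:
step_arm(
  deltas=[
    [[0,0,0,0.004,0,-0.003,0],[0,0,0,0,0,0,0],[0,0,0,0,0,0,0]],
  ],
)

```text
time_s: 6.27
tcp_pos: [625.4, 40.2, 73.6]
ee_rot: [[-0.05, 0.999, -0.004], [0.983, 0.05, 0.175], [0.175, 0.005, -0.985]]
contact_force: [-7.1, -1.5, 5.7]
opening: 37.1
grasp_force: 26.4
```

Ledge and shelf contact are both felt. I relax and release.

Call:
step_arm(
  deltas=[
    [[0,0,0,-0.006,0,0.002,0],[0,0,0,0,0,0,0],[0,0,0,0,0,0,0.6],[0,0,0,0,0,0,0.7],[0,0,0,0,0,0,0.8],[0,0,0,0,0,0,0.8],[0,0,0,0,0,0,0.8]],
  ],
)

```text
time_s: 6.85
tcp_pos: [626.5, 40.0, 74.2]
ee_rot: [[-0.051, 0.999, 0.001], [0.983, 0.05, 0.175], [0.175, 0.01, -0.985]]
contact_force: [0.4, 0.6, -0.3]
opening: 68.2
grasp_force: 0.0
```

Call:
step_arm(
  deltas=[
    [[0,0,0,0,0,0.05,0.8],[0,0,0,0,0,0.1,0.8],[0,0,0,0,0,0.12,0.8],[0,0,0,0,0,0.12,0.8],[0,0,0,0,0,0.12,0.8],[0,0,0,0,0,0,0.8]],
  ],
)

```text
time_s: 7.35
tcp_pos: [629.7, 39.8, 208.4]
ee_rot: [[-0.053, 0.999, 0.011], [0.983, 0.05, 0.174], [0.173, 0.02, -0.985]]
contact_force: [0.3, -0.5, -0.0]
opening: 68.4
grasp_force: 0.0
```

```bash
python3 - <<'E'
from h import *
import pickle
W=shot('wrist','w3.png');pickle.dump(W,open('w3.pkl','wb'))
o=ctrl.get_obs();print(o['tcp_pos'],o['contact_force'],o['opening'])
im=W['img'].astype(int);m=(im.max(2)<45).astype(np.uint8);n,l,st,ce=cv2.connectedComponentsWithStats(m)
for i in range(1,n):
    if st[i,4]>80:print(st[i],ce[i].round(1),atz(W,*ce[i],120)[:2].round(1),atz(W,*ce[i],132)[:2].round(1))
E
```

```text
[628.6000371   39.77759391 205.52566115] [-0.65585747 -0.25769099 -0.12397751] 68.45883712979172
[150   9  32  36 855] [165.4  26.3] [560.3 173.3] [563.4 169.4]
[225 143  34  34 879] [241.2 159.5] [617.   83.4] [617.3  84. ]
[236 204  28  30 659] [249.2 219. ] [625.   38.6] [625.   41.4]
[    0   249   512   135 30364] [266.8 340.7] [643.8 -61.2] [642.8 -53.5]
[455 262  31  12 116] [470.7 267.9] [801.5   7. ] [792.8  11.3]
```

View pics/w3.png

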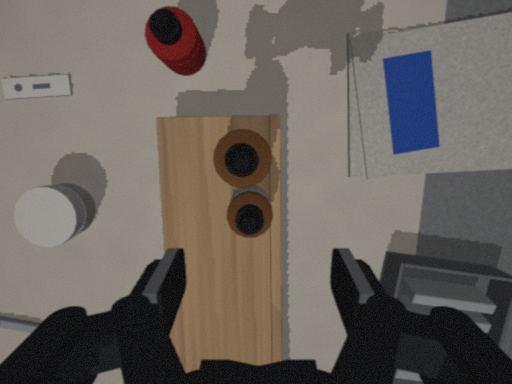

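The wrist view shows the medium cap at (249,219) → world (625,38.6) and the big cap at (241,159.5) → world (617.3,84). They are 46 mm apart, both upright, with the medium at the ledge. Next is the small bottle.

Call:
step_arm(
  deltas=[
    [[0,0,0,-0.05,0.04,0,1],[0,0,0,-0.1,0.09,0,1],[0,0,0,-0.1,0.09,0,1],[0,0,0,-0.1,0.09,0,1],[0,0,0,-0.1,0.09,0,1],[0,0,0,-0.1,0.09,0,1],[0,0,0,-0.1,0.09,0,1],[0,0,0,-0.1,0.09,0,1]],
  ],
)

```text
time_s: 8.07
tcp_pos: [436.5, 208.2, 200.4]
ee_rot: [[-0.05, 0.999, -0.001], [0.983, 0.05, 0.175], [0.175, 0.007, -0.985]]
contact_force: [0.4, 0.3, 0.7]
opening: 85.6
grasp_force: 0.0
```

Call:
step_arm(
  deltas=[
    [[0,0,0,-0.1,0.09,0,1],[0,0,0,-0.1,0.09,0,1],[0,0,0,-0.1,0.09,0,1],[0,0,0,-0.016,0.005,0,1],[0,0,0,0,0,0,1],[0,0,0,0,0,0,1]],
  ],
)

```text
time_s: 8.57
tcp_pos: [359.5, 276.2, 201.1]
ee_rot: [[-0.051, 0.999, -0.0], [0.983, 0.051, 0.175], [0.174, 0.009, -0.985]]
contact_force: [-0.6, -0.5, -0.7]
opening: 85.2
grasp_force: 0.0
```

```bash
python3 - <<'E'
from h import *
W=shot('wrist')
o=ctrl.get_obs();print(o['tcp_pos'],o['ee_rot'].round(3).tolist(),o['qpos'].round(2))
im=W['img'].astype(int);m=(im.max(2)<45).astype(np.uint8);n,l,st,ce=cv2.connectedComponentsWithStats(m)
print(proj(W,(362,273,57)))
for i in range(1,n):
    if st[i,4]>60:print(st[i],ce[i].round(1),atz(W,*ce[i],57)[:2].round(1))
E
```

```text
[360.1017324  275.93908182 201.21904221] [[-0.05, 0.999, 0.0], [0.983, 0.049, 0.175], [0.174, 0.009, -0.985]] [ 0.38  0.11 -0.57  0.83  0.16  1.91]
[258.98041772 208.1199569 ]
[249 195  21  23 369] [259.1 206.1] [362. 275.]
[    0   255   512   129 27774] [259.9 344.6] [369.9 135.5]
```

Call:
step_arm(
  deltas=[
    [[0,0,0,0.008,0.005,-0.1,1],[0,0,0,0,0,-0.14,1],[0,0,0,0,0,-0.14,1],[0,0,0,0,0,-0.14,1],[0,0,0,0,0,-0.12,1],[0,0,0,0,0,-0.07,1],[0,0,0,0,0,-0.028,1],[0,0,0,0,0,0,1]],
  ],
)

```text
time_s: 9.28
tcp_pos: [361.2, 276.3, 15.3]
ee_rot: [[-0.048, 0.999, -0.003], [0.984, 0.048, 0.174], [0.174, 0.006, -0.985]]
contact_force: [0.3, -0.1, 0.6]
opening: 85.3
grasp_force: 0.0
```

Call:
step_arm(
  deltas=[
    [[0,0,0,0,0,0,0],[0,0,0,0,0,0,0],[0,0,0,0,0,0,0],[0,0,0,0,0,0,0],[0,0,0,0,0,0,0],[0,0,0,0,0,0,0],[0,0,0,0,0,0,0],[0,0,0,0,0,0,0]],
  ],
  newtons=25,
)

```text
time_s: 9.95
tcp_pos: [362.3, 277.9, 18.2]
ee_rot: [[-0.051, 0.999, 0.002], [0.983, 0.05, 0.176], [0.176, 0.011, -0.984]]
contact_force: [-0.8, -1.6, 7.2]
opening: 31.4
grasp_force: 24.2
```

Call:
step_arm(
  deltas=[
    [[0,0,0,0,0,0.05,0],[0,0,0,0,0,0.1,0],[0,0,0,0,0,0.12,0],[0,0,0,0,0,0.12,0],[0,0,0,0,0,0.05,0],[0,0,0,0.02,-0.06,0,0],[0,0,0,0.03,-0.12,0,0],[0,0,0,0.03,-0.14,0,0]],
  ],
)

```text
time_s: 10.62
tcp_pos: [381.9, 197.8, 128.2]
ee_rot: [[-0.055, 0.998, 0.002], [0.983, 0.054, 0.176], [0.175, 0.012, -0.984]]
contact_force: [1.7, 0.2, -0.7]
opening: 30.8
grasp_force: 25.2
```

Call:
step_arm(
  deltas=[
    [[0,0,0,0.03,-0.14,0,0],[0,0,0,0.03,-0.14,0,0],[0,0,0,0.03,-0.14,0,0],[0,0,0,0.03,-0.14,0,0],[0,0,0,0.03,-0.14,0,0],[0,0,0,0.04,-0.1,0,0],[0,0,0,0.08,0,0,0],[0,0,0,0.12,0,0,0]],
  ],
)

```text
time_s: 11.28
tcp_pos: [478.0, -4.0, 127.3]
ee_rot: [[-0.046, 0.999, -0.001], [0.983, 0.046, 0.175], [0.175, 0.007, -0.985]]
contact_force: [0.2, 0.4, -0.6]
opening: 30.9
grasp_force: 25.2
```

Call:
step_arm(
  deltas=[
    [[0,0,0,0.14,0,0,0],[0,0,0,0.14,0,0,0],[0,0,0,0.14,0,0,0],[0,0,0,0.1,0,0,0],[0,0,0,0.02,0,0,0],[0,0,0,0,0,0,0],[0,0,0,0,0,0,0]],
  ],
)

```text
time_s: 11.87
tcp_pos: [612.9, -2.2, 126.8]
ee_rot: [[-0.051, 0.999, -0.002], [0.983, 0.05, 0.175], [0.175, 0.007, -0.985]]
contact_force: [0.1, 0.6, -0.9]
opening: 30.9
grasp_force: 25.2
```

Call:
step_arm(
  deltas=[
    [[0,0,0,0.034,0.01,-0.04,0],[0,0,0,0,0.01,-0.08,0],[0,0,0,0,0,-0.07,0],[0,0,0,0,0,-0.03,0],[0,0,0,0,0,-0.006,0],[0,0,0,0,0,0,0],[0,0,0,0,0,0,0]],
  ],
)

```text
time_s: 12.45
tcp_pos: [622.8, 2.5, 71.3]
ee_rot: [[-0.051, 0.999, 0.001], [0.983, 0.05, 0.175], [0.175, 0.01, -0.985]]
contact_force: [-0.6, 0.4, 0.4]
opening: 30.9
grasp_force: 25.2
```

Call:
step_arm(
  deltas=[
    [[0,0,0,0.012,0,-0.004,0],[0,0,0,0.01,0,0,0],[0,0,0,0,0,0,0],[0,0,0,0,0,0,0]],
  ],
)

```text
time_s: 12.78
tcp_pos: [628.5, 2.5, 70.0]
ee_rot: [[-0.051, 0.999, 0.001], [0.983, 0.05, 0.175], [0.175, 0.01, -0.985]]
contact_force: [-0.2, 0.6, 0.1]
opening: 31.1
grasp_force: 25.3
```

Call:
step_arm(
  deltas=[
    [[0,0,0,0.006,0,-0.004,0],[0,0,0,0,0,0,0],[0,0,0,0,0,0,0]],
  ],
)

```text
time_s: 13.03
tcp_pos: [629.4, 2.6, 68.4]
ee_rot: [[-0.051, 0.999, -0.0], [0.983, 0.05, 0.175], [0.175, 0.009, -0.985]]
contact_force: [0.1, 0.2, 0.2]
opening: 31.3
grasp_force: 25.2
```

Call:
step_arm(
  deltas=[
    [[0,0,0,0.006,0,-0.003,0],[0,0,0,0,0,0,0],[0,0,0,0,0,0,0]],
  ],
)

```text
time_s: 13.28
tcp_pos: [630.3, 2.6, 68.3]
ee_rot: [[-0.051, 0.999, -0.001], [0.983, 0.05, 0.175], [0.175, 0.008, -0.985]]
contact_force: [-3.1, 0.2, 5.1]
opening: 30.6
grasp_force: 25.7
```

Call:
step_arm(
  deltas=[
    [[0,0,0,0.005,0,0.002,0],[0,0,0,0,0,0,0],[0,0,0,0,0,0,0]],
  ],
)

```text
time_s: 13.53
tcp_pos: [630.9, 2.7, 68.3]
ee_rot: [[-0.05, 0.999, -0.003], [0.983, 0.05, 0.175], [0.175, 0.006, -0.985]]
contact_force: [-6.1, -0.2, 5.5]
opening: 31.1
grasp_force: 25.8
```

Call:
step_arm(
  deltas=[
    [[0,0,0,-0.005,0,0,0],[0,0,0,0,0,0,0],[0,0,0,0,0,0,0.6],[0,0,0,0,0,0,0.7],[0,0,0,0,0,0,0.8],[0,0,0,0,0,0,0.8],[0,0,0,0,0,0,0.8]],
  ],
)

```text
time_s: 14.12
tcp_pos: [631.2, 2.5, 68.2]
ee_rot: [[-0.051, 0.999, 0.0], [0.983, 0.05, 0.175], [0.175, 0.009, -0.985]]
contact_force: [0.2, -0.2, -0.5]
opening: 68.3
grasp_force: 0.0
```

Call:
step_arm(
  deltas=[
    [[0,0,0,0,0,0.05,0.8],[0,0,0,0,0,0.1,0.8],[0,0,0,0,0,0.12,0.8],[0,0,0,0,0,0.12,0.8],[0,0,0,0,0,0.12,0.8],[0,0,0,0,-0.1,0,0.8],[0,0,0,0,0,0,0.8],[0,0,0,0,0,0,0.8]],
  ],
)

```text
time_s: 14.78
tcp_pos: [631.3, -23.4, 196.1]
ee_rot: [[-0.049, 0.999, 0.001], [0.983, 0.048, 0.175], [0.175, 0.01, -0.985]]
contact_force: [-0.7, -0.0, -0.2]
opening: 68.5
grasp_force: 0.0
```

```bash
python3 - <<'E'
from h import *
W=shot('wrist','w4.png');S=shot('scene')
o=ctrl.get_obs();print(o['tcp_pos'],o['contact_force'],o['opening'])
im=W['img'].astype(int);m=(im.max(2)<45).astype(np.uint8);n,l,st,ce=cv2.connectedComponentsWithStats(m)
for i in range(1,n):
    if st[i,4]>80:print(st[i],ce[i].round(1),[atz(W,*ce[i],z)[:2].round(1) for z in(107,120,132)])
r=np.zeros((384,800,3),np.uint8);r[:,:512]=W['img'][:,:,::-1];r[:288,512:]=cv2.resize(S['img'][150:250,230:330,::-1],(288,288),interpolation=cv2.INTER_CUBIC)
cv2.imwrite('pics/w4c.png',r)
E
```

```text
[630.42766969 -22.20793297 195.02751715] [-0.02415617 -0.81396602  0.20829546] 68.48924161253734
[ 225   41   37   43 1246] [243.3  61.3] [array([616.4,  90.1]), array([617.,  87.]), array([617.6,  84.1])]
[237 119  31  32 754] [251.9 134.7] [array([624.9,  38.8]), array([625. ,  38.4]), array([625.1,  38. ])]
[245 175  26  27 528] [257.3 188.1] [array([630.7,  -0.7]), array([630.5,   1. ]), array([630.4,   2.6])]
[    0   201   512   183 31063] [269.5 338.9] [array([ 646.5, -122.9]), array([ 645.4, -114.7]), array([ 644.5, -107.2])]
```

View pics/w4c.png

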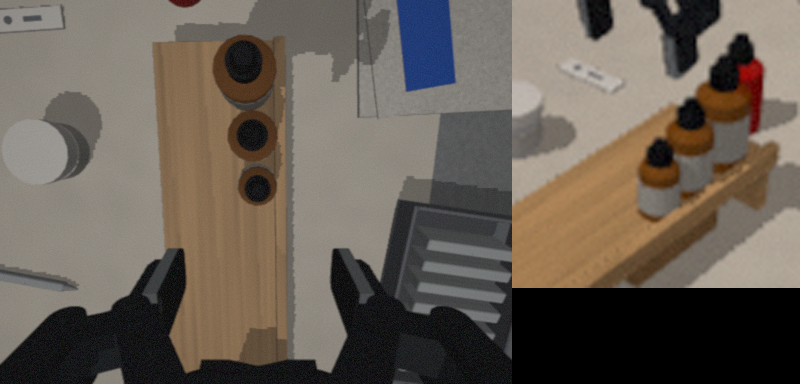

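The picture shows big (243,61), medium (252,135) and small (257,188) in a row along the ledge, all upright, and the jar, cassette and pen look untouched. Centre distances are 46.3 and 39.5 mm, so the gaps are about 5 mm. I hand in.

```bash
python3 -c "
from workcell import ctrl
print(ctrl.close_job())"
```

```text
the job is handed in; nothing more can be done
None
```

The medium and small bottles now stand beside the big one against the shelf's rear ledge, upright with gaps of about 5 mm, and the job was handed in at about 15 s; no verdict was returned.

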